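Clamp a tube rack on an orbital shaker

ROBOT

A 7-joint arm with a two-finger parallel gripper is mounted at the origin on the work surface. World frame = base frame: x ahead of the robot, y to its left, z up, the work surface at z = 0. Lengths are in m, angles in rad, forces in N, time in s.
With the tool pointing down it reaches from about 0.425 to 0.875 m from the base axis. Payload 4.7 kg.
Tool frame: the origin (TCP) lies between the finger pads; the fingertips stand 11 mm ahead of it and the grasp point (between the pads) lies 8 mm behind it; z points along the fingers, y is the line along which they close (so a half turn about z gives the same grasp; the last joint's range is limited). The gripper opens to 87 mm and grips with 3 to 60 N. Pads are 19 mm wide; open, the fingers measure 117 mm over their backs; the gripper's body (75 mm by 190 mm) begins 51 mm behind the grasp point.
Start: joints at [-1.102, 0.321, -0.07, 1.45, 0.023, 1.371, -0.057], TCP at [0.286, 0.584, 0.2] pointing down, gripper open.
Joint ranges: [-2.86, 2.86], [-0.3, 2.09], [-1.38, 1.24], [0.06, 2.45], [-1.56, 4.7], [0.09, 2.05], [-2.69, 2.69]. Speed limits (rad/s): [2.57, 2.57, 3.14, 3.14, 3.14, 3.14, 3.14].

INTERFACE

Orientations are given as a rotation vector (axis times angle).
In Python, from bench import ctrl gives the robot as it stands. The module is installed in compiled form; this text tells all that it offers.
- The arm moves only by the shell command python3 -m inch 'ROWS' [FORCE]. ROWS is JSON, a list of rows, each an object with "slide": the shift along the tool's x, y, z scaled (see below), a list of three; "angular": the turn, a rotation vector about the tool's x, y, z scaled (see below), a list of three; "claw": the opening, from -1 (shut) to 1 (fully open). In form: [{"slide": [tx, ty, tz], "angular": [rx, ry, rz], "claw": claw}, ...]. A call has 1 to 10 rows; each row is the pose to reach, as a shift and turn from the pose commanded when the call began, along the tool's axes at that moment; what a row does not reach only later rows make up. The controller multiplies each number of a shift by 0.25 m and each number of a turn by 30 degrees. A row lasts 1/10 s, in which the tool goes at most 50 mm and 8.59 degrees, less where a joint would pass 70% of its speed; a pose out of reach is approached as far as the arm can. A call with a number of a shift or a turn outside -1 to 1 is refused whole. A call with a gripper value outside its range is refused whole. The fingers move at their own pace and stop on an object; FORCE is the grip in N (left out, the last holds). Time passes only in rows, so rows that repeat a pose let the fingers close. It gives the time, the measured TCP pose, the force, the opening and the grip force at its end, in the units of the state.
- ctrl.get_state(): the state, without advancing time (a new reading comes with each control period).
- ctrl.get_image(name): name is "scene" or "top"; returns a dict with "color" (480x640x3 uint8, red, green, blue), "depth" (480x640 float32, m along the optical axis (not along the pixel's ray), 0 where there is no reading), "camera_matrix" (3x3 intrinsics, pixels), "extrinsics" (4x4, takes a point from camera to world coordinates). Camera axes: x right, y up, looking along -z (the intrinsics and any distortion apply to the point x, -y, -z); pixel columns grow to the right and rows downward; lengths in m; the calibration is good to about 2 mm. A picture is of the moment at which its call begins.
- ctrl.close_job(): hands the job in; it is judged then, once.
Trained networks look in the newest picture that a camera, given by its name, has taken for a name from the list of things; names that differ only in an ending like _2 or _b are one class to them, and where a whole thing is asked for, a point or a joint stands for the part that bears it (a point fixed in the world has none). Each returns a list of dicts, best first, with "confidence" (0 to 1); they miss things now and then, are a little off and sometimes report something else, mostly with a low value. They report only what shows in the picture. A call takes as long as a camera call. They do not tell look-alikes from the thing itself.
- ctrl.find_in(query, camera): "bbox" ([centre column, centre row, width, height] in pixels, round what is visible of it).
- ctrl.outline_of(query, camera): "mask" (480x640 bool, what is visible of it) and "bbox" ([centre column, centre row, width, height] in pixels, round what is visible of it).
The state is a dict: "time": time; "joint_positions": joint angles; "qd": joint speeds; "joint_torque": joint torques, N m; "position": TCP position; "tool_rot": TCP orientation; "ft_force": force on the tool from outside, world axes, zero at the start; "torque": the same for the moment, N m; "grip_width": opening from 0.0 (shut) to 1.0 (fully open); "grip_force": force on a finger pad.
Only numpy, scipy, OpenCV 4.12 (cv2) and the standard library are available. Lean on these libraries where they do the work, as an engineer would, in place of code of your own. Each camera call takes 0.05 s, during which the arm holds its last target. There are 200 camera calls.

TASK

Get the tube rack ready for shaking: slacken the bar knob of the sliding clamp (counterclockwise), slide the clamp up so that it pushes the rack squarely home against the fixed stop with the springs behind the clamp's pressure plate about half squeezed (not slack and not bottomed out), and turn the knob clockwise until it is fully tight, so that everything stays so when you let go. Keep the rack standing on the platform and leave the other things on the bench alone.

Things in the scene. Friction and masses are not known exactly. Their poses are not given: they have to be found in the camera images.
- shaker: Grey orbital shaker, fixed to the bench, with a level aluminium platform 240 mm (x) by 330 mm (y) whose top face is 100 mm above the bench. Origin: under the machine's centre, at bench level. Its y axis is the line along which the clamp slides; the fixed stop is at the -y end, the clamp comes from the +y side.
- stop_face (a point): Point on the platform at the foot of the fixed stop (an aluminium bar 170 mm long along x, 14 mm thick, 40 mm high): the centre of the lower edge of its face, which looks to +y of the shaker, 130 mm from the shaker's centre. Axes as the shaker's.
- rack: Loose black tube rack with white tube caps, 120 mm (x) by 80 mm (y) by 55 mm high (68 mm over the caps), about 0.45 kg, standing on the platform between stop and clamp. Origin: centre of its underside; z up. Home against the stop, its origin is 40 mm from the stop's face and its x axis is parallel to the shaker's.
- carriage (a joint): Travel of the sliding clamp (dark steel block 170 mm long along x, 44 mm deep along y, 35 mm high) along the platform, m: 0 at the far +y end, grows towards the fixed stop (-y of the shaker), at most 0.15. Its centre, where the knob stands, is at y = 0.110 minus this value in the shaker's frame, x = 0.
- plate (a joint): Squeeze of the clamp's sprung pressure plate (aluminium, 160 mm long, 8 mm thick, 46 mm high, in front of the block on its -y side), m: 0 when the springs are slack and the plate stands 12 mm off the block, 0.012 when bottomed out against the block. 2 N start to move it, then 1 N per mm. The springs push the clamp back if it is not held or locked.
- jaw_face (a point): Centre of the pressure plate's face that meets the rack, 24 mm above the platform; with slack springs 42 mm from the knob's axis, towards -y. Axes as the shaker's.
- knob (a joint): Angle of the clamp knob, rad: 0 is fully tight against its end stop, it grows as the knob is turned counterclockwise seen from above (loosening), at most 3.4. The clamp bites below 2.0 (harder and harder towards 0, well over 100 N of hold when tight); above 2.0 the clamp slides freely (about 1.5 N). The knob stays where it is left and needs up to about 0.35 N m.
- knob_grip (a point): Centre of the knob's bar grip: black plastic bar 70 mm long, 15 mm wide, 26 mm high, on an upright stem on the middle of the clamp block, the bar's top 112 mm above the platform and its underside 86 mm above it. The point is on the turning axis at half the bar's height (99 mm above the platform); x runs along the bar, y across it, z up. At joint value 0 the bar lies along the shaker's x.
- spare_block: Bystander: loose black tube block, 110 x 75 x 45 mm, on the bench; origin: centre of its underside.
- adapter: Bystander: loose green round tube adapter, 72 mm across, 70 mm high with a steel pin to 100 mm, on the bench; origin: centre of its underside.
- flask: Bystander: loose clear bottle, 70 mm across, 150 mm high, on the bench; origin: centre of its underside.
There are look-alikes about, which are no part of the job. Leave any purple look-alike of the rack alone.

How it is judged:
On the way, in this order (a step that is already met when the one before it is completed fails the run):
1. the knob is slackened by a good turn (over 1 rad) (value of joint knob above 1 rad), for 0.2 s.
2. the rack is home against the stop with the springs squeezed 2.5 mm or more (value of joint plate above 0.0025 m and y of rack in the frame of stop_face below 0.0425 m), for 0.2 s.
At the end, for the whole second after the job is handed in: The knob is tight (within 0.35 rad of its end stop), the springs stay squeezed by 3 to 9.5 mm of their 12 mm, and the rack stands at rest flat on the platform (within 4 mm of its height, 0.05 rad), within 2.5 mm of the fixed stop and square to it within 0.05 rad (value of joint knob below 0.35 rad and value of joint plate between 0.003 and 0.0095 m and y of rack in the frame of stop_face below 0.0425 m and angle between the x axis of rack and the x axis of shaker, either way round below 0.05 rad and z of rack in the frame of stop_face below 0.004 m and angle between rack's own z axis and vertical below 0.05 rad and linear speed of rack below 0.01 m/s); the robot touches nothing.
It fails at once if the rack is tipped by more than 0.25 rad or lifted 20 mm off the platform (angle between rack's own z axis and vertical above 0.25 rad or z of rack in the frame of stop_face above 0.02 m).
It fails at once if another thing on the bench is moved by more than 20 mm (distance of any of spare_block, adapter, flask from where it was at the start of the episode above 0.02 m).
It also fails if it takes over 66 s, if anything falls off the work surface, if the arm or the gripper's body presses on something with over 40 N, if the wrist force passes 120 N, or if a joint passes its speed limit or range.

## Working session

There is one attempt and no reset: what is moved stays moved. The work goes in short steps, Python scripts to look and compute and a shell command to move; the robot and the scene stay as the last step left them, time stands still between calls to the robot, and variables do not carry over. Pictures are saved under pics/ and viewed, at most 10 in all, crops included, and the job is handed in when it is done.

```bash
mkdir -p pics
cat > h.py <<'E'
from bench import ctrl
import numpy as np, cv2
from scipy.spatial.transform import Rotation as R
def world(im,mask):
    d=im["depth"]; v,u=np.nonzero(mask&(d>0)); z=d[v,u]; K=im["camera_matrix"]
    p=np.stack([(u-K[0,2])/K[0,0]*z,-(v-K[1,2])/K[1,1]*z,-z,np.ones_like(z)])
    return (im["extrinsics"]@p)[:3].T,u,v
E
python3 - <<'E'
from h import *
s=ctrl.get_state(); print({k:np.round(v,3).tolist() for k,v in s.items()})
for c in("scene","top"):
    im=ctrl.get_image(c); cv2.imwrite(f"pics/{c}0.png",im["color"][:,:,::-1])
    print(c,np.round(im["extrinsics"],3).tolist(),np.round(im["camera_matrix"],1).tolist())
    for q in("shaker","rack","knob","carriage","plate","spare_block","adapter","flask"):
        for r in ctrl.outline_of(q,c)[:3]:
            p,u,v=world(im,r["mask"])
            print(q,round(r["confidence"],2),np.round(r["bbox"]),np.round(np.median(p,0),3) if len(p) else None, np.round(np.percentile(p,[3,97],axis=0),3).tolist() if len(p) else None)
E
```

```text
{'time': 0.0, 'joint_positions': [-1.102, 0.322, -0.07, 1.452, 0.023, 1.371, -0.057], 'qd': [-0.0, 0.0, -0.001, 0.001, -0.0, 0.001, -0.001], 'joint_torque': [-0.0, -49.128, -0.404, -31.253, -0.064, 0.044, 0.0], 'position': [0.285, 0.583, 0.199], 'tool_rot': [-0.708, -3.06, 0.003], 'ft_force': [0.788, -0.36, 0.647], 'torque': [0.003, 0.009, 0.056], 'grip_force': 0.0, 'grip_width': 1.0}
scene [[0.846, -0.349, 0.402, 1.191], [0.532, 0.529, -0.661, -1.008], [0.017, 0.773, 0.634, 1.096], [0.0, 0.0, 0.0, 1.0]] [[623.8, 0.0, 323.8], [0.0, 623.8, 238.0], [0.0, 0.0, 1.0]]
shaker 0.76 [315. 250. 122. 132.] [ 0.58  -0.059  0.103] [[0.436, -0.158, 0.024], [0.701, 0.168, 0.192]]
rack 0.95 [318. 249.  59.  34.] [ 0.598 -0.066  0.157] [[0.536, -0.106, 0.128], [0.652, -0.01, 0.172]]
rack 0.85 [282. 379.  64.  52.] [ 0.704 -0.352  0.056] [[0.644, -0.402, 0.007], [0.758, -0.293, 0.071]]
rack 0.58 [434. 292.  56.  48.] [0.849 0.048 0.056] [[0.793, 0.025, 0.009], [0.903, 0.105, 0.072]]
knob 0.57 [328. 196.  26.  24.] [0.531 0.084 0.202] [[0.499, 0.07, 0.152], [0.559, 0.102, 0.216]]
carriage 0.6 [327. 21
[... 1196 characters left out ...]
 [284. 260.  16.  30.] [0.529 0.09  0.21 ] [[0.498, 0.074, 0.135], [0.558, 0.106, 0.216]]
carriage 0.73 [290. 262.  47.  73.] [0.527 0.083 0.136] [[0.454, 0.038, 0.116], [0.603, 0.127, 0.213]]
plate 0.51 [298. 257.  21.  67.] [0.551 0.059 0.145] [[0.475, 0.03, 0.099], [0.61, 0.08, 0.151]]
plate 0.4 [168. 244.  37.  28.] [0.583 0.39  0.069] [[0.552, 0.362, 0.017], [0.615, 0.427, 0.077]]
spare_block 0.65 [483. 263.  44.  46.] [ 0.525 -0.408  0.044] [[0.474, -0.449, 0.014], [0.576, -0.372, 0.051]]
adapter 0.66 [168. 243.  33.  31.] [0.583 0.391 0.069] [[0.55, 0.362, 0.012], [0.614, 0.427, 0.077]]
flask 0.85 [168. 336.  33.  31.] [0.351 0.368 0.105] [[0.321, 0.348, 0.025], [0.377, 0.403, 0.154]]
```

```bash
cat >> h.py <<'E'
def cloud(c):
    im=ctrl.get_image(c); p,u,v=world(im,np.ones((480,640),bool)); return im,p
def rect(p):
    (cx,cy),(w,h),a=cv2.minAreaRect(p[:,:2].astype(np.float32)*1000)
    if w<h: w,h,a=h,w,a+90
    return np.round([cx/1000,cy/1000,w/1000,h/1000,(a+90)%180-90],4)  # long-axis deg
def box(p,lo,hi,zl,zh):
    m=(p[:,0]>lo[0])&(p[:,0]<hi[0])&(p[:,1]>lo[1])&(p[:,1]<hi[1])&(p[:,2]>zl)&(p[:,2]<zh); return p[m]
E
python3 - <<'E'
from h import *
for c in("scene","top"):
    im,p=cloud(c)
    f=lambda *a:box(p,*a)
    q=f((.35,-.25),(.75,.25),.095,.107); print(c,"platform",rect(q),len(q))
    q=f((.46,.04),(.6,.14),.2,.23); print("knob",rect(q),len(q),np.percentile(q[:,2],[50,95]))
    q=f((.5,-.13),(.68,.02),.147,.18); print("rack",rect(q),len(q),np.percentile(q[:,2],[50,95]))
    q=f((.4,0.0),(.66,.15),.139,.16); print("plate+",rect(q),len(q))
    q=f((.4,0.0),(.66,.15),.128,.141); print("block",rect(q),len(q))
    q=f((.45,-.22),(.72,-.1),.13,.143); print("stop",rect(q),len(q))
    if c=="top": cr=im["color"][160:340,220:420]; 
    else: cr=im["color"][160:340,230:430]
    cv2.imwrite(f"pics/{c}1.png",cv2.resize(cr[:,:,::-1],None,fx=3.3,fy=3.3,interpolation=cv2.INTER_CUBIC))
E
```

```text
scene platform [ 5.53900e-01  1.72000e-02  3.41500e-01  2.41500e-01 -7.00869e+01] 3898
knob [ 0.5292  0.0866  0.0701  0.024  19.8713] 214 [0.21053099 0.21664265]
rack [ 0.5899 -0.058   0.1277  0.1153 16.034 ] 1308 [0.15820485 0.17152689]
plate+ [0.5374 0.0539 0.1643 0.131  8.8618] 518
block [0.5339 0.0565 0.1741 0.1383 8.8762] 798
stop [ 0.5857 -0.1108  0.1414  0.0372 18.8233] 383
top platform [ 5.53500e-01  1.89000e-02  3.30200e-01  2.40500e-01 -7.00727e+01] 8472
knob [5.27300e-01 9.04000e-02 6.96000e-02 1.51000e-02 2.36167e+01] 203 [0.21086261 0.21595882]
rack [ 0.5865 -0.06    0.1311  0.1011 21.2306] 1694 [0.15589275 0.17002164]
plate+ [ 0.5366  0.0528  0.1639  0.1358 10.6521] 396
block [ 0.542   0.049   0.1698  0.1322 19.7708] 1031
stop [ 0.5759 -0.1083  0.1252  0.0343 19.9655] 238
```

View pics/scene0.png

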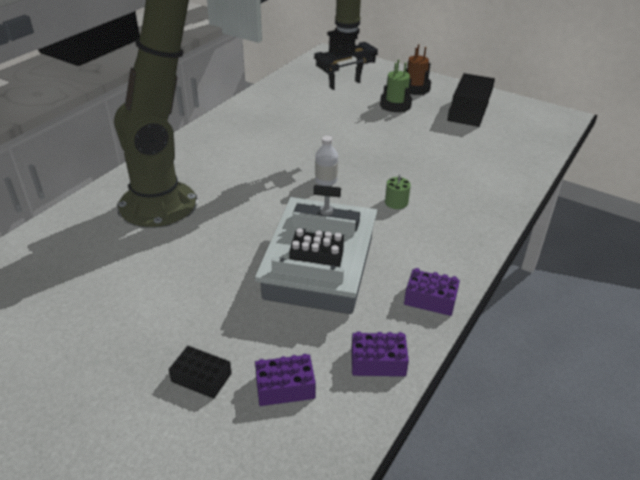

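View pics/top1.png

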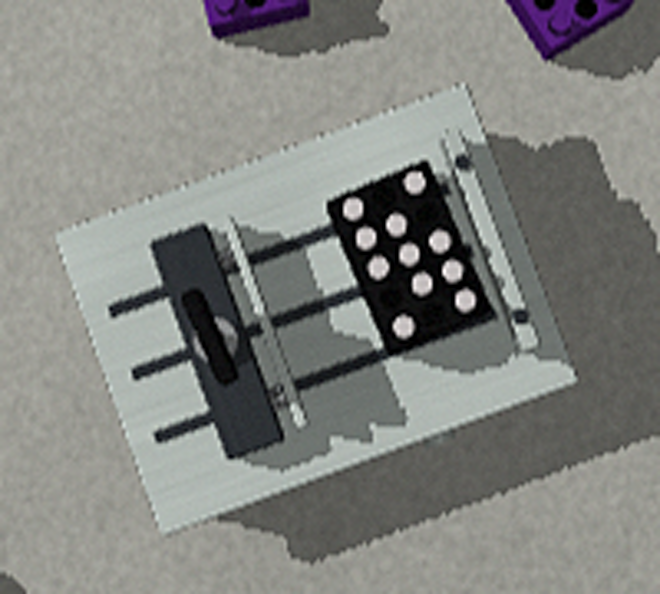

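The scene picture shows the black rack with white caps on the grey platform at (318,249), the clamp with its bar knob at (328,196), three purple look-alikes at (432,291), (380,353), (285,380) and the black spare block at (200,372). In the top crop, the clamp and knob are on the left (top pixel 284,260) and the rack (345,238) is near the stop on the right.

Could be taken for the rack: those purple ones and the spare block. I choose the platform rack, and the only knob on the platform; the crop confirms both.

```bash
cat >> h.py <<'E'
def need(x,y,z,yaw_y):
    """units for moving the TCP to x,y,z, pointing down, tool y at yaw_y degrees"""
    s=ctrl.get_state(); r=R.from_rotvec(s["tool_rot"]).as_matrix()
    a=np.radians(yaw_y); Y=np.array([np.cos(a),np.sin(a),0]); Z=np.array([0,0,-1.]); T=np.stack([np.cross(Y,Z),Y,Z],1)
    print("t",round(s["time"],2),"pos",np.round(s["position"],4),"tooly deg",round(np.degrees(np.arctan2(r[1,1],r[0,1])),2),"q",np.round(s["joint_positions"],2),
     "F",np.round(s["ft_force"],1),"tq",np.round(s["torque"],2),"grip",round(s["grip_width"],3),round(s["grip_force"],1))
    print("slide",np.round(r.T@(np.array([x,y,z])-s["position"])/.25,3),"ang",np.round(R.from_matrix(r.T@T).as_rotvec()/np.radians(30),3))
E
python3 -m inch '[{"slide":[0,0,-0.24],"angular":[0,0,0],"claw":1},{"slide":[-0.86,-0.67,-0.24],"angular":[0,0,1],"claw":1},{"slide":[-0.86,-0.67,-0.24],"angular":[0,0,1],"claw":1},{"slide":[-0.86,-0.67,-0.24],"angular":[0,0,1],"claw":1},{"slide":[-0.86,-0.67,-0.24],"angular":[0,0,1],"claw":1},{"slide":[-0.86,-0.67,-0.24],"angular":[0,0,1],"claw":1},{"slide":[-0.86,-0.67,-0.24],"angular":[0,0,1],"claw":1},{"slide":[-0.86,-0.67,-0.24],"angular":[0,0,1],"claw":1}]' 60
python3 -c "
from h import *
need(.5278,.0900,.26,-68)"
```

```text
time: 1.8
position: [0.408, 0.3347, 0.2608]
tool_rot: [1.486, 2.766, 0.001]
ft_force: [0.1, 0.4, -0.1]
grip_width: 0.997
grip_force: 0.0
t 1.8 pos [0.408  0.3347 0.2608] tooly deg 33.49 q [-0.87  0.03  0.14  1.66 -0.    1.44 -0.15] F [ 0.1  0.4 -0.1] tq [-0.04  0.02  0.  ] grip 0.997 0.0
slide [-1.081 -0.14   0.004] ang [ 4.000e-03 -1.000e-03  3.383e+00]
```

```bash
python3 -m inch '[{"slide":[-0.9,-0.12,0],"angular":[0,0,1],"claw":1},{"slide":[-0.9,-0.12,0],"angular":[0,0,1],"claw":1},{"slide":[-0.9,-0.12,0],"angular":[0,0,1],"claw":1},{"slide":[-0.9,-0.12,0],"angular":[0,0,1],"claw":1},{"slide":[-0.9,-0.12,0],"angular":[0,0,1],"claw":1},{"slide":[-0.9,-0.12,0],"angular":[0,0,1],"claw":1}]'
for i in 1 2; do :; done
python3 -m inch '[{"slide":[0,0,0],"angular":[0,0,1],"claw":1},{"slide":[0,0,0],"angular":[0,0,1],"claw":1},{"slide":[0,0,0],"angular":[0,0,1],"claw":1},{"slide":[0,0,0],"angular":[0,0,1],"claw":1},{"slide":[0,0,0],"angular":[0,0,1],"claw":1}]'
python3 -m inch '[{"slide":[0,0,0],"angular":[0,0,1],"claw":1},{"slide":[0,0,0],"angular":[0,0,1],"claw":1},{"slide":[0,0,0],"angular":[0,0,1],"claw":1},{"slide":[0,0,0],"angular":[0,0,1],"claw":1},{"slide":[0,0,0],"angular":[0,0,1],"claw":1}]'
python3 -c "
from h import *
need(.5278,.0900,.26,-68)"
```

```text
time: 2.4
position: [0.5076, 0.1315, 0.2601]
tool_rot: [2.151, 2.288, 0.0]
ft_force: [-0.4, 0.9, 0.4]
grip_width: 1.005
grip_force: 0.0
time: 2.9
position: [0.5053, 0.138, 0.2598]
tool_rot: [-2.662, -1.667, -0.0]
ft_force: [-0.7, 0.2, 0.3]
grip_width: 1.001
grip_force: 0.0
time: 3.4
position: [0.5055, 0.137, 0.2598]
tool_rot: [-3.003, -0.922, 0.0]
ft_force: [-0.4, -0.2, -0.3]
grip_width: 1.001
grip_force: 0.0
t 3.4 pos [0.5055 0.137  0.2598] tooly deg -55.85 q [-0.67  0.02  0.36  1.68 -0.01  1.44 -1.28] F [-0.4 -0.2 -0.3] tq [-0.11  0.07  0.02] grip 1.001 0.0
slide [-0.032  0.206 -0.001] ang [-0.001 -0.     0.405]
```

```bash
python3 -m inch '[{"slide":[-0.032,0.206,0],"angular":[0,0,0.4],"claw":1},{"slide":[-0.032,0.206,0],"angular":[0,0,0.4],"claw":1},{"slide":[-0.032,0.206,0],"angular":[0,0,0.4],"claw":1},{"slide":[-0.032,0.206,0],"angular":[0,0,0.4],"claw":1}]'
python3 - <<'E'
from h import *
need(.5278,.0900,.192,-68)
im,p=cloud("scene")
cv2.imwrite("pics/s2.png",cv2.resize(im["color"][110:310,230:430,::-1],None,fx=3,fy=3,interpolation=cv2.INTER_CUBIC))
E
```

```text
time: 3.8
position: [0.5276, 0.09, 0.2597]
tool_rot: [-3.082, -0.606, 0.001]
ft_force: [-0.5, 1.1, 0.9]
grip_width: 0.999
grip_force: 0.0
t 3.8 pos [0.5276 0.09   0.2597] tooly deg -67.76 q [-0.62  0.05  0.42  1.66 -0.02  1.44 -1.38] F [-0.5  1.1  0.9] tq [-0.06  0.17  0.05] grip 0.999 0.0
slide [0.001 0.001 0.271] ang [-0.002  0.     0.008]
```

View pics/s2.png

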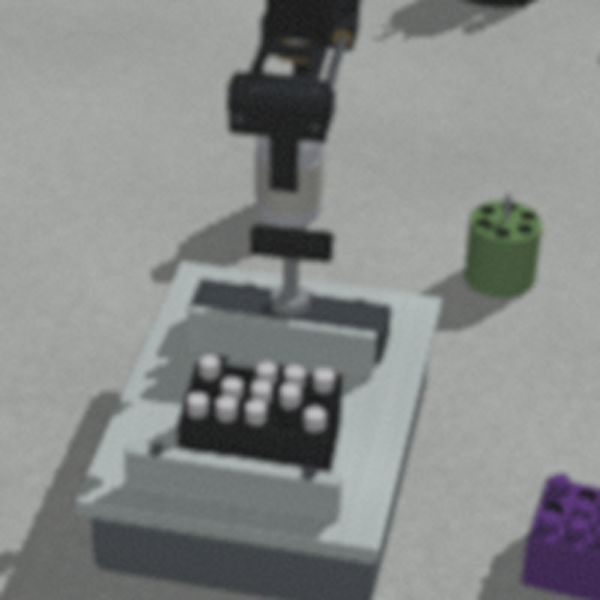

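The fingers hang straight over the knob bar (crop pixel 290,243). Now I descend and grip.

```bash
python3 -m inch '[{"slide":[0,0,0.14],"angular":[0,0,0],"claw":1},{"slide":[0,0,0.27],"angular":[0,0,0],"claw":1},{"slide":[0,0,0.27],"angular":[0,0,0],"claw":1},{"slide":[0,0,0.27],"angular":[0,0,0],"claw":-1},{"slide":[0,0,0.27],"angular":[0,0,0],"claw":-1},{"slide":[0,0,0.27],"angular":[0,0,0],"claw":-1},{"slide":[0,0,0.27],"angular":[0,0,0],"claw":-1},{"slide":[0,0,0.27],"angular":[0,0,0],"claw":-1},{"slide":[0,0,0.27],"angular":[0,0,0],"claw":-1},{"slide":[0,0,0.27],"angular":[0,0,0],"claw":-1}]' 40
python3 -c "
from h import *
need(.5278,.0900,.192,-40)"
```

```text
time: 4.85
position: [0.528, 0.0884, 0.1925]
tool_rot: [-3.084, -0.598, -0.0]
ft_force: [-0.2, -1.2, 0.5]
grip_width: 0.446
grip_force: 0.0
t 4.85 pos [0.528  0.0884 0.1925] tooly deg -68.06 q [-0.61  0.08  0.42  1.76 -0.03  1.31 -1.37] F [-0.2 -1.2  0.5] tq [-0.08  0.2  -0.  ] grip 0.446 0.0
slide [ 0.002 -0.006  0.002] ang [ 0.    -0.    -0.935]
```

```bash
python3 -m inch '[{"slide":[0,0,0],"angular":[0,0,0],"claw":-1},{"slide":[0,0,0],"angular":[0,0,0],"claw":-1},{"slide":[0,0,0],"angular":[0,0,0],"claw":-1},{"slide":[0,0,0],"angular":[0,0,0],"claw":-1},{"slide":[0,0,0],"angular":[0,0,0],"claw":-1},{"slide":[0,0,0],"angular":[0,0,0],"claw":-1},{"slide":[0,0,0],"angular":[0,0,0],"claw":-1},{"slide":[0,0,0],"angular":[0,0,0],"claw":-1}]' 40
python3 -c "
from h import *
need(.5278,.0900,.192,-40)"
```

```text
time: 5.65
position: [0.528, 0.0884, 0.1924]
tool_rot: [-3.084, -0.598, -0.0]
ft_force: [-0.0, 0.3, -0.4]
grip_width: 0.004
grip_force: 0.0
t 5.65 pos [0.528  0.0884 0.1924] tooly deg -68.06 q [-0.61  0.08  0.42  1.76 -0.03  1.31 -1.37] F [-0.   0.3 -0.4] tq [-0.06  0.2   0.  ] grip 0.004 0.0
slide [ 0.002 -0.006  0.002] ang [-0.    -0.    -0.935]
```

Run:
```python
from h import *
im,p=cloud("scene"); im2,p2=cloud("top")
a=cv2.resize(im["color"][150:250,280:380,::-1],(400,400),interpolation=cv2.INTER_CUBIC)
b=cv2.resize(im2["color"][210:310,240:340,::-1],(400,400),interpolation=cv2.INTER_CUBIC)
cv2.imwrite("pics/s3.png",np.hstack([a,b]))
```

```text
(no output)
```

View pics/s3.png

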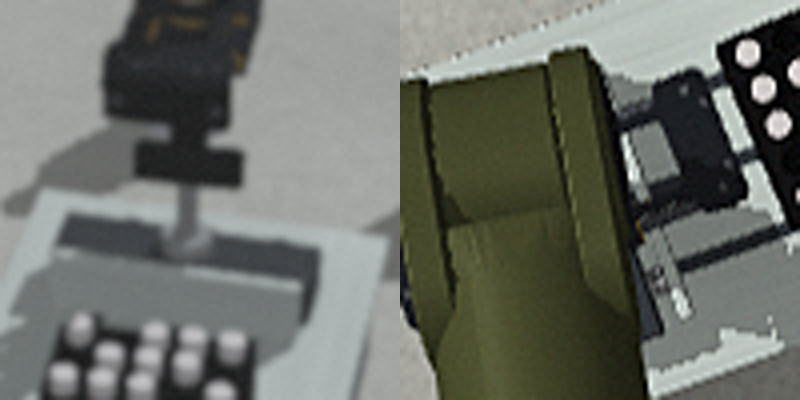

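The left view shows the finger coming down on the bar (190,165), but the black parts merge and the gripper reads shut. I'll check with depth.

Run:
```python
from h import *
s=ctrl.get_state(); r=R.from_rotvec(s["tool_rot"]).as_matrix()
im,p=cloud("scene"); q=(p-s["position"])@r
for z in np.arange(-.07,.07,.008):
    a=q[(abs(q[:,0])<.05)&(abs(q[:,1])<.06)&(abs(q[:,2]-z)<.004)]
    if len(a): print("z",round(s["position"][2]-z,3),len(a),"x",np.round(np.percentile(a[:,0],[2,50,98])*1e3),"y",np.round(np.percentile(a[:,1],[2,25,50,75,98])*1e3))
```

```text
z 0.238 2 x [-10.  -8.  -6.] y [ 9.  9.  9. 10. 10.]
z 0.23 25 x [-10.  -0.  10.] y [ 0.  7.  8. 10. 11.]
z 0.222 19 x [-12.  -0.  10.] y [-3.  5.  7.  9. 11.]
z 0.214 98 x [-32.   2.  34.] y [-8. -1.  4.  7. 11.]
z 0.206 74 x [-33.  -1.  34.] y [ 1.  5.  7. 10. 12.]
z 0.198 78 x [-31.   5.  34.] y [ 0.  5.  7.  9. 12.]
z 0.19 40 x [-31.   0.  31.] y [2. 4. 6. 7. 9.]
z 0.182 12 x [-6.  1.  6.] y [-3.  3.  4.  5.  9.]
z 0.174 18 x [-5.  1.  7.] y [-1.  1.  4.  6.  8.]
z 0.166 13 x [-5.  0.  5.] y [ 2.  3.  5.  8. 10.]
z 0.158 13 x [-5.  2.  6.] y [-0.  3.  6.  7. 11.]
z 0.15 128 x [-44.   4.  45.] y [-9.  7. 35. 41. 47.]
z 0.142 239 x [-48.  -1.  46.] y [-15.   7.  30.  41.  47.]
z 0.134 291 x [-47.   5.  49.] y [-21.  -3.  11.  38.  45.]
z 0.126 96 x [-49.  -2.  46.] y [34. 39. 41. 43. 47.]
```

Run:
```python
from h import *
s=ctrl.get_state(); r=R.from_rotvec(s["tool_rot"]).as_matrix()
im,p=cloud("scene"); q=(p-s["position"])@r
for z in np.arange(-.13,.02,.008):
    for n,m in(("mid",abs(q[:,0])<8e-3),("side",(abs(q[:,0])>.012)&(abs(q[:,0])<.045))):
        a=q[m&(abs(q[:,1])<.09)&(abs(q[:,2]-z)<.004)]
        if len(a): print("z",round(s["position"][2]-z,3),n,len(a),"y",np.round(np.percentile(a[:,1],[5,50,95])*1e3), "x",np.round(np.percentile(a[:,0],[5,95])*1e3))
K=im["camera_matrix"];E=np.linalg.inv(im["extrinsics"])
for pt in([0,0,.011],[0,.015,.011],[0,0,-.008],[0,0,-.059],[0,0,-.15]):
    c=E[:3,:3]@(s["position"]+r@pt)+E[:3,3]; print(pt,np.round([K[0,2]+K[0,0]*c[0]/-c[2],K[1,2]-K[1,1]*c[1]/-c[2]],1))
print(ctrl.get_state()["grip_width"])
```

```text
z 0.322 mid 28 y [ 9. 22. 90.] x [-7.  7.]
z 0.322 side 64 y [-72.  21.  89.] x [-19.  37.]
z 0.314 mid 28 y [12. 21. 33.] x [-7.  7.]
z 0.314 side 121 y [-78.  13.  89.] x [-36.  37.]
z 0.306 mid 25 y [14. 29. 89.] x [-6.  6.]
z 0.306 side 152 y [-79.  11.  88.] x [-36.  37.]
z 0.298 mid 22 y [81. 85. 88.] x [-7.  7.]
z 0.298 side 95 y [-81.  83.  89.] x [-34.  37.]
z 0.29 mid 17 y [83. 85. 88.] x [-7.  7.]
z 0.29 side 64 y [-81.  84.  88.] x [-32.  37.]
z 0.282 side 5 y [-52.  81.  83.] x [-31.  34.]
z 0.234 mid 6 y [ 8. 11. 13.] x [-7.  8.]
z 0.226 mid 19 y [ 2.  8. 11.] x [-8.  7.]
z 0.218 mid 12 y [ 2.  6. 10.] x [-7.  6.]
z 0.218 side 22 y [-1.  4. 11.] x [-25.  33.]
z 0.21 mid 23 y [ 1.  5. 11.] x [-6.  6.]
z 0.21 side 79 y [-6.  5. 11.] x [-33.  32.]
z 0.202 mid 16 y [ 4.  7. 12.] x [-8.  7.]
z 0.202 side 48 y [ 4.  7. 10.] x [-32.  32.]
z 0.194 mid 16 y [3. 5. 9.] x [-6.  7.]
z 0.194 side 42 y [ 1.  7. 12.] x [-31.  32.]
z 0.186 mid 16 y [2. 4. 9.] x [-6.  7.]
z 0.186 side 6 y [-2.  4.  5.] x [-16.  34.]
z 0.178 mid 13 y [-2.  4.  8.] x [-6.  6.]
[0, 0, 0.011] [326.4 196.9]
[0, 0.015, 0.011] [325.3 200.3]
[0, 0, -0.008] [326.5 190.7]
[0, 0, -0.059] [326.9 173.5]
[0, 0, -0.15] [327.7 141.1]
0.0035103376306790325
```

The depth shows the body's underside near z=0.282 (expected 0.2515) and shut fingers ending at the bar's top. The arm seems to stand about 30 mm higher than it reports. I'll open and measure the fingertip height.

```bash
python3 -m inch '[{"slide":[0,0,-0.04],"angular":[0,0,0],"claw":1},{"slide":[0,0,-0.04],"angular":[0,0,0],"claw":1},{"slide":[0,0,-0.04],"angular":[0,0,0],"claw":1},{"slide":[0,0,-0.04],"angular":[0,0,0],"claw":1},{"slide":[0,0,-0.04],"angular":[0,0,0],"claw":1},{"slide":[0,0,-0.04],"angular":[0,0,0],"claw":1},{"slide":[0,0,-0.04],"angular":[0,0,0],"claw":1},{"slide":[0,0,-0.04],"angular":[0,0,0],"claw":1},{"slide":[0,0,-0.04],"angular":[0,0,0],"claw":1},{"slide":[0,0,-0.04],"angular":[0,0,0],"claw":1}]' 40
python3 - <<'E'
from h import *
s=ctrl.get_state(); r=R.from_rotvec(s["tool_rot"]).as_matrix()
print(s["grip_width"],s["position"])
for c in("scene","top"):
    im,p=cloud(c); q=(p-s["position"])@r
    for z in np.arange(-.1,.03,.006):
        a=q[(abs(q[:,0])<.02)&(abs(abs(q[:,1])-.052)<.022)&(abs(q[:,2]-z)<.003)]
        if len(a): print(c,"z",round(s["position"][2]-z,3),len(a),"y",np.round(np.percentile(a[:,1],[5,50,95])*1e3), "x",np.round(np.percentile(a[:,0],[5,95])*1e3))
    if c=="scene": cv2.imwrite("pics/s4.png",cv2.resize(im["color"][130:250,260:400,::-1],None,fx=5,fy=5,interpolation=cv2.INTER_CUBIC))
E
```

```text
time: 6.85
position: [0.528, 0.0884, 0.2024]
tool_rot: [3.084, 0.598, 0.0]
ft_force: [0.4, -0.5, 0.2]
grip_width: 0.833
grip_force: 0.0
0.8327557198322877 [0.52799711 0.08841798 0.20235086]
scene z 0.302 1 y [-43. -43. -43.] x [19. 19.]
scene z 0.29 2 y [-40. -40. -39.] x [-0.  2.]
scene z 0.284 12 y [-45. -42. -33.] x [-10.   4.]
scene z 0.278 13 y [-45. -41. -38.] x [-10.   2.]
scene z 0.272 12 y [ 4. 49. 53.] x [-9. 10.]
scene z 0.266 19 y [44. 48. 50.] x [-11.   9.]
scene z 0.26 17 y [43. 47. 51.] x [-9. 10.]
scene z 0.254 14 y [43. 46. 49.] x [-9. 11.]
scene z 0.248 14 y [42. 44. 48.] x [-9. 11.]
scene z 0.242 24 y [40. 44. 47.] x [-9. 10.]
scene z 0.236 20 y [39. 45. 50.] x [-11.   9.]
scene z 0.23 14 y [39. 44. 48.] x [-8. 10.]
scene z 0.224 4 y [37. 41. 42.] x [-11.  10.]
top z 0.278 6 y [37. 38. 39.] x [-9.  8.]
top z 0.272 11 y [36. 37. 39.] x [-6.  8.]
top z 0.266 1 y [39. 39. 39.] x [-10. -10.]
top z 0.23 1 y [37. 37. 37.] x [-10. -10.]
```

View pics/s4.png

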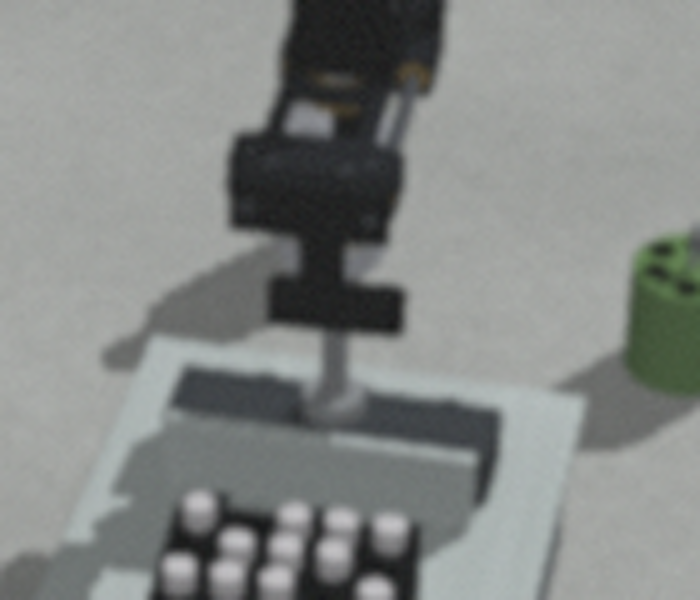

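The tip stands at z≈0.224 by camera while the report implies 0.191, and the body's edge agrees. So the true height is reported height + 0.032, and I descend to about 0.162 reported.

```bash
python3 -m inch '[{"slide":[0,0,0.06],"angular":[0,0,0],"claw":1},{"slide":[0,0,0.12],"angular":[0,0,0],"claw":1},{"slide":[0,0,0.16],"angular":[0,0,0],"claw":1},{"slide":[0,0,0.16],"angular":[0,0,0],"claw":-1},{"slide":[0,0,0.16],"angular":[0,0,0],"claw":-1},{"slide":[0,0,0.16],"angular":[0,0,0],"claw":-1},{"slide":[0,0,0.16],"angular":[0,0,0],"claw":-1},{"slide":[0,0,0.16],"angular":[0,0,0],"claw":-1},{"slide":[0,0,0.16],"angular":[0,0,0],"claw":-1},{"slide":[0,0,0.16],"angular":[0,0,0],"claw":-1}]' 40
python3 -m inch '[{"slide":[0,0,0],"angular":[0,0,0],"claw":-1},{"slide":[0,0,0],"angular":[0,0,0],"claw":-1},{"slide":[0,0,0],"angular":[0,0,0],"claw":-1},{"slide":[0,0,0],"angular":[0,0,0],"claw":-1},{"slide":[0,0,0],"angular":[0,0,0],"claw":-1},{"slide":[0,0,0],"angular":[0,0,0],"claw":-1}]' 40
python3 -c "
from h import *
need(.5278,.0900,.162,-40)"
```

```text
time: 7.95
position: [0.5281, 0.0884, 0.1625]
tool_rot: [-3.084, -0.598, -0.001]
ft_force: [-0.6, -0.2, -0.1]
grip_width: 0.451
grip_force: 0.0
time: 8.55
position: [0.5283, 0.0877, 0.1624]
tool_rot: [3.083, 0.597, 0.001]
ft_force: [0.8, -2.9, -0.4]
grip_width: 0.168
grip_force: 40.0
t 8.55 pos [0.5283 0.0877 0.1624] tooly deg -68.07 q [-0.61  0.1   0.42  1.8  -0.04  1.25 -1.36] F [ 0.8 -2.9 -0.4] tq [-0.72 -0.2   0.29] grip 0.168 40.0
slide [ 0.002 -0.009  0.002] ang [ 0.002  0.    -0.936]
```

Bar gripped (14.6 mm). Turn counterclockwise.

```bash
python3 -m inch '[{"slide":[0,0,0],"angular":[0,0,-0.25],"claw":-1},{"slide":[0,0,0],"angular":[0,0,-0.5],"claw":-1},{"slide":[0,0,0],"angular":[0,0,-0.75],"claw":-1},{"slide":[0,0,0],"angular":[0,0,-1],"claw":-1},{"slide":[0,0,0],"angular":[0,0,-1],"claw":-1}]' 50
python3 -m inch '[{"slide":[0,0,0],"angular":[0,0,-0.25],"claw":-1},{"slide":[0,0,0],"angular":[0,0,-0.5],"claw":-1},{"slide":[0,0,0],"angular":[0,0,-0.75],"claw":-1},{"slide":[0,0,0],"angular":[0,0,-1],"claw":-1},{"slide":[0,0,0],"angular":[0,0,-1],"claw":-1}]' 50
python3 -c "
from h import *
need(.5283,.0877,.162,75)"
```

```text
time: 9.05
position: [0.5284, 0.0876, 0.1624]
tool_rot: [2.824, 1.375, 0.001]
ft_force: [2.7, -3.2, -0.6]
grip_width: 0.168
grip_force: 50.0
time: 9.55
position: [0.5278, 0.0896, 0.1623]
tool_rot: [-2.373, -2.057, -0.001]
ft_force: [0.7, 1.0, -1.1]
grip_width: 0.17
grip_force: 50.0
t 9.55 pos [0.5278 0.0896 0.1623] tooly deg -8.15 q [-0.56  0.1   0.37  1.8  -0.04  1.25 -0.33] F [ 0.7  1.  -1.1] tq [ 0.11 -0.17  0.28] grip 0.17 50.0
slide [-0.007  0.003  0.001] ang [ 1.000e-03 -3.000e-03 -2.772e+00]
```

```bash
python3 -m inch '[{"slide":[0,0,0],"angular":[0,0,-0.25],"claw":-1},{"slide":[0,0,0],"angular":[0,0,-0.5],"claw":-1},{"slide":[0,0,0],"angular":[0,0,-0.75],"claw":-1},{"slide":[0,0,0],"angular":[0,0,-1],"claw":-1},{"slide":[0,0,0],"angular":[0,0,-1],"claw":-1}]' 50
python3 -m inch '[{"slide":[0,0,0],"angular":[0,0,-0.25],"claw":-1},{"slide":[0,0,0],"angular":[0,0,-0.5],"claw":-1},{"slide":[0,0,0],"angular":[0,0,-0.75],"claw":-1},{"slide":[0,0,0],"angular":[0,0,-1],"claw":-1},{"slide":[0,0,0],"angular":[0,0,-1],"claw":-1}]' 50
python3 -m inch '[{"slide":[0,0,0],"angular":[0,0,-0.25],"claw":-1},{"slide":[0,0,0],"angular":[0,0,-0.5],"claw":-1},{"slide":[0,0,0],"angular":[0,0,-0.75],"claw":-1},{"slide":[0,0,0],"angular":[0,0,-1],"claw":-1},{"slide":[0,0,0],"angular":[0,0,-1],"claw":-1}]' 50
python3 - <<'E'
from h import *
y=np.array([-.341,.940,0])
s=ctrl.get_state()
k=s["position"]; t=k-.060*y; need(t[0],t[1],.162,82)
t=np.array([.5535,.0185,0])-.014*y; print("final",t); need(t[0],t[1],.162,82)
E
```

```text
time: 10.05
position: [0.5281, 0.0894, 0.1623]
tool_rot: [-1.762, -2.6, -0.002]
ft_force: [2.2, 1.1, -1.8]
grip_width: 0.167
grip_force: 50.0
time: 10.55
position: [0.5282, 0.0895, 0.1623]
tool_rot: [1.031, 2.967, 0.002]
ft_force: [2.6, 2.7, -2.6]
grip_width: 0.169
grip_force: 50.0
time: 11.05
position: [0.5283, 0.0895, 0.1623]
tool_rot: [0.228, 3.133, 0.002]
ft_force: [3.7, 3.4, -2.4]
grip_width: 0.167
grip_force: 50.0
t 11.05 pos [0.5283 0.0895 0.1623] tooly deg 81.66 q [-0.49  0.1   0.29  1.8  -0.03  1.25  1.24] F [ 3.7  3.4 -2.4] tq [ 0.59 -0.63  0.22] grip 0.167 50.0
slide [-0.114 -0.211  0.001] ang [ 0.003  0.001 -0.011]
final [0.558274 0.00534  0.      ]
t 11.05 pos [0.5283 0.0895 0.1623] tooly deg 81.66 q [-0.49  0.1   0.29  1.8  -0.03  1.25  1.24] F [ 3.7  3.4 -2.4] tq [ 0.59 -0.63  0.22] grip 0.167 50.0
slide [-0.168 -0.316  0.001] ang [ 0.003  0.001 -0.011]
```

```bash
python3 -m inch '[{"slide":[-0.02,-0.036,0],"angular":[0,0,0],"claw":-1},{"slide":[-0.04,-0.073,0],"angular":[0,0,0],"claw":-1},{"slide":[-0.06,-0.11,0],"angular":[0,0,0],"claw":-1},{"slide":[-0.08,-0.147,0],"angular":[0,0,0],"claw":-1},{"slide":[-0.1,-0.184,0],"angular":[0,0,0],"claw":-1},{"slide":[-0.12,-0.22,0],"angular":[0,0,0],"claw":-1},{"slide":[-0.137,-0.253,0],"angular":[0,0,0],"claw":-1},{"slide":[-0.137,-0.253,0],"angular":[0,0,0],"claw":-1},{"slide":[-0.137,-0.253,0],"angular":[0,0,0],"claw":-1}]' 50
cat >> h.py <<'E'
S0=np.array([.5535,.0185]); X=np.array([.940,.341]); Y=np.array([-.341,.940])
def check():
    s=ctrl.get_state(); d=s["position"][:2]-S0; print("knob axis shaker xy (by TCP)",np.round([d@X,d@Y],4),"F y",round(s["ft_force"][:2]@Y,2),"F x",round(s["ft_force"][:2]@X,2))
    for c in("top","scene"):
        im,p=cloud(c); l=np.c_[(p[:,:2]-S0)@np.c_[X,Y],p[:,2]]
        g=lambda a,b,zl,zh,xm=.09:l[(l[:,1]>a)&(l[:,1]<b)&(l[:,2]>zl)&(l[:,2]<zh)&(abs(l[:,0])<xm)]
        r=g(-.13,.0,.148,.159,.075); print(c,"rack top y 2/98",np.round(np.percentile(r[:,1],[2,98]),4),rect(r) if len(r)>9 else 0)
        o=g(-.16,-.12,.132,.145); print("  stop top y",np.round(np.percentile(o[:,1],[2,98]),4))
        f=g(-.07,.06,.1405,.1475,.08); f=f[abs(f[:,0])>.062]; print("  plate top y 2/50/98",np.round(np.percentile(f[:,1],[2,50,98]),4) if len(f) else 0,len(f))
E
python3 -c "
from h import *
check()
s=ctrl.get_state();d=s['position'][:2]-S0
t=s['position'][:2]-(.014+d@Y)*Y; need(t[0],t[1],.162,82)"
```

```text
time: 11.95
position: [0.5536, 0.0196, 0.1624]
tool_rot: [0.223, 3.133, -0.002]
ft_force: [4.3, 0.5, -3.9]
grip_width: 0.17
grip_force: 50.0
knob axis shaker xy (by TCP) [0.0005 0.001 ] F y -1.02 F x 4.25
top rack top y 2/98 [-0.1179 -0.0653] [-0.0037 -0.0756  0.1398  0.0864 -0.2699]
  stop top y [-0.1434 -0.1294]
  plate top y 2/50/98 [-0.0376 -0.034  -0.03  ] 16
scene rack top y 2/98 [-0.1239 -0.0037] [-0.0033 -0.0634  0.1423  0.1264 -0.4382]
  stop top y [-0.1488 -0.1205]
  plate top y 2/50/98 [-0.0649 -0.0376  0.0093] 52
t 12.05 pos [0.5533 0.0203 0.1623] tooly deg 81.91 q [-0.4   0.14  0.35  1.76 -0.05  1.25  1.39] F [ 4.3  0.7 -3.8] tq [ 0.06 -1.04 -0.01] grip 0.165 50.0
slide [-0.03  -0.056  0.001] ang [-0.002  0.001 -0.003]
```

```bash
F='from h import *
s=ctrl.get_state();d=s["position"][:2]-S0;print("  Y",round(d@Y,4),"Fy",round(s["ft_force"][:2]@Y,2),"Fx",round(s["ft_force"][:2]@X,2))'
python3 -m inch '[{"slide":[-0.004,-0.007,0],"angular":[0,0,0],"claw":-1},{"slide":[-0.008,-0.014,0],"angular":[0,0,0],"claw":-1},{"slide":[-0.012,-0.021,0],"angular":[0,0,0],"claw":-1},{"slide":[-0.012,-0.021,0],"angular":[0,0,0],"claw":-1},{"slide":[-0.012,-0.021,0],"angular":[0,0,0],"claw":-1}]' 50 >/dev/null; python3 -c "$F"
python3 -m inch '[{"slide":[-0.004,-0.007,0],"angular":[0,0,0],"claw":-1},{"slide":[-0.004,-0.007,0],"angular":[0,0,0],"claw":-1},{"slide":[-0.004,-0.007,0],"angular":[0,0,0],"claw":-1},{"slide":[-0.004,-0.007,0],"angular":[0,0,0],"claw":-1}]' 50 >/dev/null; python3 -c "$F"
python3 -m inch '[{"slide":[-0.004,-0.007,0],"angular":[0,0,0],"claw":-1},{"slide":[-0.004,-0.007,0],"angular":[0,0,0],"claw":-1},{"slide":[-0.004,-0.007,0],"angular":[0,0,0],"claw":-1},{"slide":[-0.004,-0.007,0],"angular":[0,0,0],"claw":-1}]' 50 >/dev/null; python3 -c "$F"
python3 -m inch '[{"slide":[-0.004,-0.007,0],"angular":[0,0,0],"claw":-1},{"slide":[-0.004,-0.007,0],"angular":[0,0,0],"claw":-1},{"slide":[-0.004,-0.007,0],"angular":[0,0,0],"claw":-1},{"slide":[-0.004,-0.007,0],"angular":[0,0,0],"claw":-1}]' 50 >/dev/null; python3 -c "$F"
```

```text
Y -0.0022 Fy 4.52 Fx 2.76
  Y -0.0051 Fy 4.51 Fx 1.42
  Y -0.0077 Fy 4.12 Fx 0.05
  Y -0.0098 Fy 3.32 Fx -0.43
```

```bash
F='from h import *
s=ctrl.get_state();d=s["position"][:2]-S0;print("  Y",round(d@Y,4),"Fy",round(s["ft_force"][:2]@Y,2),"Fx",round(s["ft_force"][:2]@X,2))'
python3 -m inch '[{"slide":[-0.004,-0.007,0],"angular":[0,0,0],"claw":-1},{"slide":[-0.004,-0.007,0],"angular":[0,0,0],"claw":-1},{"slide":[-0.004,-0.007,0],"angular":[0,0,0],"claw":-1},{"slide":[-0.004,-0.007,0],"angular":[0,0,0],"claw":-1}]' 50 >/dev/null; python3 -c "$F"
python3 -m inch '[{"slide":[-0.004,-0.007,0],"angular":[0,0,0],"claw":-1},{"slide":[-0.004,-0.007,0],"angular":[0,0,0],"claw":-1},{"slide":[-0.004,-0.007,0],"angular":[0,0,0],"claw":-1},{"slide":[-0.004,-0.007,0],"angular":[0,0,0],"claw":-1}]' 50 >/dev/null; python3 -c "$F"
python3 -c "
from h import *
check()
im=ctrl.get_image('scene'); cv2.imwrite('pics/s5.png',cv2.resize(im['color'][190:300,260:380,::-1],None,fx=5,fy=5,interpolation=cv2.INTER_CUBIC))"
```

```text
Y -0.0117 Fy 4.16 Fx -1.56
  Y -0.0134 Fy 3.92 Fx -1.4
knob axis shaker xy (by TCP) [ 0.0005 -0.0134] F y 3.92 F x -1.4
top rack top y 2/98 [-0.129  -0.0832] [-0.0039 -0.0883  0.14    0.0829 -0.0116]
  stop top y [-0.1435 -0.1301]
  plate top y 2/50/98 [-0.0491 -0.0457 -0.0426] 13
scene rack top y 2/98 [-0.1296 -0.0145] [-0.0011 -0.065   0.1476  0.1298 -0.0841]
  stop top y [-0.1497 -0.1276]
  plate top y 2/50/98 [-0.0682 -0.0493 -0.0001] 44
```

View pics/s5.png

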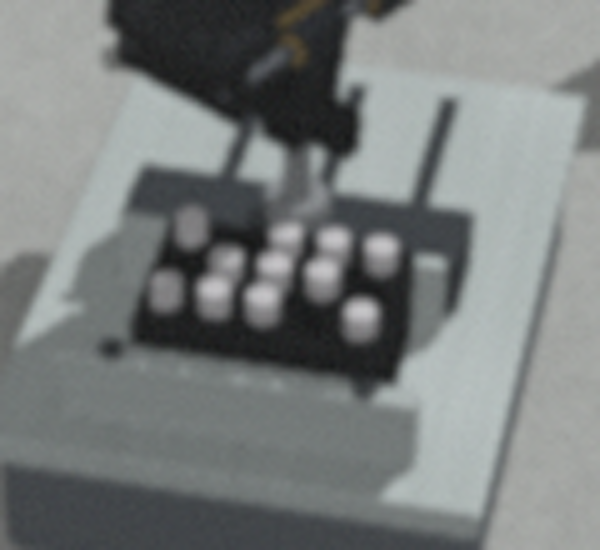

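The crop shows the rack against the stop, with the plate touching it. The camera puts the plate at rest and the squeeze near 2.7 mm, so about 3.5 mm more is needed.

```bash
F='from h import *
s=ctrl.get_state();d=s["position"][:2]-S0;print("  Y",round(d@Y,4),"Fy",round(s["ft_force"][:2]@Y,2),"Fx",round(s["ft_force"][:2]@X,2))'
python3 -m inch '[{"slide":[-0.004,-0.007,0],"angular":[0,0,0],"claw":-1},{"slide":[-0.004,-0.007,0],"angular":[0,0,0],"claw":-1},{"slide":[-0.004,-0.007,0],"angular":[0,0,0],"claw":-1},{"slide":[-0.004,-0.007,0],"angular":[0,0,0],"claw":-1},{"slide":[-0.004,-0.007,0],"angular":[0,0,0],"claw":-1},{"slide":[-0.004,-0.007,0],"angular":[0,0,0],"claw":-1}]' 50 >/dev/null; python3 -c "$F"
python3 -m inch '[{"slide":[-0.003,-0.006,0],"angular":[0,0,0],"claw":-1},{"slide":[-0.003,-0.006,0],"angular":[0,0,0],"claw":-1},{"slide":[-0.003,-0.006,0],"angular":[0,0,0],"claw":-1},{"slide":[-0.003,-0.006,0],"angular":[0,0,0],"claw":-1},{"slide":[-0.003,-0.006,0],"angular":[0,0,0],"claw":-1},{"slide":[-0.003,-0.006,0],"angular":[0,0,0],"claw":-1}]' 50 >/dev/null; python3 -c "$F
check()"
```

```text
Y -0.0147 Fy 7.58 Fx -2.57
  Y -0.0157 Fy 8.1 Fx -2.76
knob axis shaker xy (by TCP) [ 0.0005 -0.0157] F y 8.1 F x -2.76
top rack top y 2/98 [-0.129 -0.092] [-9.90000e-03 -1.06800e-01  1.55500e-01  6.88000e-02 -2.03801e+01]
  stop top y [-0.1434 -0.1299]
  plate top y 2/50/98 [-0.0495 -0.0486 -0.0447] 6
scene rack top y 2/98 [-0.1295 -0.0158] [ 0.0002 -0.0663  0.1495  0.1274 -0.0116]
  stop top y [-0.1496 -0.1278]
  plate top y 2/50/98 [-0.0635 -0.0481 -0.0014] 50
```

Run:
```python
from h import *
ims=[ctrl.get_image("top") for _ in range(4)]
im=ims[0]; im["depth"]=np.median([i["depth"] for i in ims],0).astype(np.float32)
col=np.mean([i["color"] for i in ims],0)
p,u,v=world(im,np.ones((480,640),bool)); l=np.c_[(p[:,:2]-S0)@np.c_[X,Y],p[:,2]]
for s in(-1,1):
  for zl,zh,n in((.13,.1395,"block"),(.1405,.151,"plate")):
    a=l[(s*l[:,0]>.05)&(s*l[:,0]<.085)&(l[:,1]>-.075)&(l[:,1]<.06)&(l[:,2]>zl)&(l[:,2]<zh)]
    print(s,n,len(a),np.round(np.percentile(a[:,1],[0,10,50,90,100])*1e3,1) if len(a) else "",np.round(np.median(a[:,2]),4) if len(a) else "")
# rectified top view in shaker frame, at z=0.14: 0.5 mm/px, x -90..90, y -150..50
K=im["camera_matrix"];E=np.linalg.inv(im["extrinsics"])
gy,gx=np.meshgrid(np.arange(-.15,.06,.0005),np.arange(-.1,.1,.0005))
w=S0+gx[...,None]*X+gy[...,None]*Y; w=np.dstack([w,np.full(gx.shape,.14)])@E[:3,:3].T+E[:3,3]
mu=(K[0,2]+K[0,0]*w[...,0]/-w[...,2]).astype(np.float32); mv=(K[1,2]-K[1,1]*w[...,1]/-w[...,2]).astype(np.float32)
o=cv2.remap(col.astype(np.uint8),mu,mv,cv2.INTER_CUBIC); cv2.imwrite("pics/r6.png",cv2.resize(o[:,:,::-1],None,fx=1.8,fy=1.4))
```

```text
-1 block 0  
-1 plate 10 [-49.4 -49.2 -47.6 -45.2 -44.4] 0.1458
1 block 0  
1 plate 0
```

View pics/r6.png

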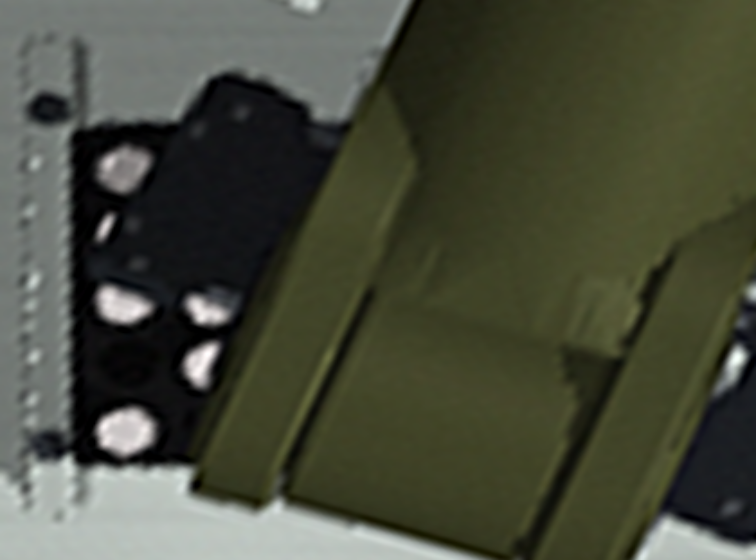

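The rectified top view shows the rack flush and square against the stop bar (left), while the arm hides the clamp. Force (4.6–7.6 mm) and geometry (7.7 mm) together suggest about 6 mm of squeeze, so I tighten now.

```bash
F='from h import *
check if 0 else 0
s=ctrl.get_state();d=s["position"][:2]-S0;print("  Y",round(d@Y,4),"Fy",round(s["ft_force"][:2]@Y,2),"Fx",round(s["ft_force"][:2]@X,2),"Tz",round(s["torque"][2],2)); need(.55,.0,.162,-68)'
python3 -m inch '[{"slide":[0,0,0],"angular":[0,0,0.25],"claw":-1},{"slide":[0,0,0],"angular":[0,0,0.5],"claw":-1},{"slide":[0,0,0],"angular":[0,0,0.75],"claw":-1},{"slide":[0,0,0],"angular":[0,0,1],"claw":-1},{"slide":[0,0,0],"angular":[0,0,1],"claw":-1}]' 50 >/dev/null; python3 -c "$F"
python3 -m inch '[{"slide":[0,0,0],"angular":[0,0,0.25],"claw":-1},{"slide":[0,0,0],"angular":[0,0,0.5],"claw":-1},{"slide":[0,0,0],"angular":[0,0,0.75],"claw":-1},{"slide":[0,0,0],"angular":[0,0,1],"claw":-1},{"slide":[0,0,0],"angular":[0,0,1],"claw":-1}]' 50 >/dev/null; python3 -c "$F"
python3 -m inch '[{"slide":[0,0,0],"angular":[0,0,0.25],"claw":-1},{"slide":[0,0,0],"angular":[0,0,0.5],"claw":-1},{"slide":[0,0,0],"angular":[0,0,0.75],"claw":-1},{"slide":[0,0,0],"angular":[0,0,1],"claw":-1},{"slide":[0,0,0],"angular":[0,0,1],"claw":-1}]' 50 >/dev/null; python3 -c "$F"
```

```text
Y -0.0158 Fy 6.74 Fx -2.58 Tz -0.19
t 16.7 pos [0.5592 0.0038 0.1623] tooly deg 51.83 q [-0.42  0.15  0.4   1.74 -0.07  1.26  0.91] F [-4.7  5.5  1.7] tq [ 1.1   1.07 -0.19] grip 0.168 50.0
slide [ 0.02  -0.035  0.001] ang [-6.000e-03 -3.000e-03  3.994e+00]
  Y -0.0159 Fy 7.29 Fx -3.14 Tz -0.19
t 17.2 pos [0.5591 0.0037 0.1623] tooly deg 21.83 q [-0.45  0.16  0.45  1.75 -0.07  1.26  0.39] F [-5.4  5.8  2. ] tq [ 1.12  1.16 -0.19] grip 0.17 50.0
slide [-0.    -0.039  0.001] ang [-6.000e-03 -1.000e-03  2.994e+00]
  Y -0.0158 Fy 7.35 Fx -3.37 Tz -0.12
t 17.7 pos [0.5589 0.0036 0.1623] tooly deg -8.17 q [-0.49  0.16  0.49  1.75 -0.08  1.26 -0.13] F [-5.7  5.8  2.6] tq [ 1.07  1.3  -0.12] grip 0.172 50.0
slide [-0.019 -0.033  0.001] ang [-6.000e-03  1.000e-03  1.994e+00]
```

```bash
F='from h import *
s=ctrl.get_state();d=s["position"][:2]-S0;print("  Y",round(d@Y,4),"Fy",round(s["ft_force"][:2]@Y,2),"Fx",round(s["ft_force"][:2]@X,2),"Tz",round(s["torque"][2],2)); need(.55,.0,.162,-68)'
python3 -m inch '[{"slide":[0,0,0],"angular":[0,0,0.25],"claw":-1},{"slide":[0,0,0],"angular":[0,0,0.5],"claw":-1},{"slide":[0,0,0],"angular":[0,0,0.75],"claw":-1},{"slide":[0,0,0],"angular":[0,0,1],"claw":-1},{"slide":[0,0,0],"angular":[0,0,1],"claw":-1}]' 50 >/dev/null; python3 -c "$F"
python3 -m inch '[{"slide":[0,0,0],"angular":[0,0,0.25],"claw":-1},{"slide":[0,0,0],"angular":[0,0,0.5],"claw":-1},{"slide":[0,0,0],"angular":[0,0,0.75],"claw":-1},{"slide":[0,0,0],"angular":[0,0,0.9],"claw":-1},{"slide":[0,0,0],"angular":[0,0,1],"claw":-1},{"slide":[0,0,0],"angular":[0,0,1],"claw":-1}]' 50 >/dev/null; python3 -c "$F"
```

```text
Y -0.0157 Fy 7.29 Fx -3.74 Tz -0.12
t 18.2 pos [0.5588 0.0037 0.1624] tooly deg -38.16 q [-0.53  0.16  0.53  1.75 -0.09  1.26 -0.64] F [-6.   5.6  3.6] tq [ 1.05  1.45 -0.12] grip 0.171 50.0
slide [-0.033 -0.018  0.002] ang [-0.006  0.003  0.995]
  Y -0.0156 Fy 7.19 Fx -3.54 Tz 0.14
t 18.8 pos [0.5587 0.0038 0.1624] tooly deg -68.02 q [-0.57  0.16  0.58  1.75 -0.09  1.26 -1.16] F [-5.8  5.6  3.3] tq [1.07 1.51 0.14] grip 0.166 50.0
slide [-0.038  0.001  0.002] ang [-0.005  0.005 -0.001]
```

```bash
python3 -m inch '[{"slide":[0,0,0],"angular":[0,0,0.05],"claw":-1},{"slide":[0,0,0],"angular":[0,0,0.1],"claw":-1},{"slide":[0,0,0],"angular":[0,0,0.1],"claw":-1},{"slide":[0,0,0],"angular":[0,0,0.1],"claw":-1}]' 50 >/dev/null
python3 -c "
from h import *
need(.55,0,.162,-68)"
python3 -m inch '[{"slide":[0,0,0],"angular":[0,0,0],"claw":1},{"slide":[0,0,0],"angular":[0,0,0],"claw":1},{"slide":[0,0,0],"angular":[0,0,0],"claw":1},{"slide":[0,0,0],"angular":[0,0,0],"claw":1},{"slide":[0,0,0],"angular":[0,0,0],"claw":1},{"slide":[0,0,0],"angular":[0,0,0],"claw":1},{"slide":[0,0,-0.1],"angular":[0,0,0],"claw":1},{"slide":[0,0,-0.25],"angular":[0,0,0],"claw":1},{"slide":[0,0,-0.4],"angular":[0,0,0],"claw":1},{"slide":[0,0,-0.4],"angular":[0,0,0],"claw":1}]' 
python3 -m inch '[{"slide":[0.2,-0.5,0],"angular":[0,0,0],"claw":1},{"slide":[0.4,-0.8,0],"angular":[0,0,0],"claw":1},{"slide":[0.4,-0.8,0],"angular":[0,0,0],"claw":1},{"slide":[0.4,-0.8,0],"angular":[0,0,0],"claw":1},{"slide":[0.4,-0.8,0],"angular":[0,0,0],"claw":1},{"slide":[0.4,-0.8,0],"angular":[0,0,0],"claw":1},{"slide":[0.4,-0.8,0],"angular":[0,0,0],"claw":1}]'
python3 - <<'E'
from h import *
ims=[ctrl.get_image("top") for _ in range(4)]
im=ims[0]; im["depth"]=np.median([i["depth"] for i in ims],0).astype(np.float32)
col=np.mean([i["color"] for i in ims],0)
p,u,v=world(im,np.ones((480,640),bool)); l=np.c_[(p[:,:2]-S0)@np.c_[X,Y],p[:,2]]
k=l[(abs(l[:,0])<.05)&(abs(l[:,1]+.015)<.04)&(l[:,2]>.2)&(l[:,2]<.225)]; print("knob (shaker frame)",rect(k),len(k))
for s in(-1,1):
  for zl,zh,n in((.13,.1395,"block"),(.1405,.151,"plate")):
    a=l[(s*l[:,0]>.064)&(s*l[:,0]<.078)&(l[:,1]>-.075)&(l[:,1]<.06)&(l[:,2]>zl)&(l[:,2]<zh)]
    print(s,n,len(a),np.round(np.percentile(a[:,1],[0,10,50,90,100])*1e3,1) if len(a) else "")
r=l[(abs(l[:,0]-.005)<.075)&(l[:,1]>-.135)&(l[:,1]<-.05)&(l[:,2]>.151)&(l[:,2]<.158)]; print("rack",rect(r))
K=im["camera_matrix"];E=np.linalg.inv(im["extrinsics"])
gy,gx=np.meshgrid(np.arange(-.15,.06,.0005),np.arange(-.1,.1,.0005))
w=S0+gx[...,None]*X+gy[...,None]*Y; w=np.dstack([w,np.full(gx.shape,.14)])@E[:3,:3].T+E[:3,3]
mu=(K[0,2]+K[0,0]*w[...,0]/-w[...,2]).astype(np.float32); mv=(K[1,2]-K[1,1]*w[...,1]/-w[...,2]).astype(np.float32)
o=cv2.remap(col.astype(np.uint8),mu,mv,cv2.INTER_CUBIC); cv2.imwrite("pics/r7.png",cv2.resize(o[:,:,::-1],None,fx=1.8,fy=1.4))
E
```

```text
t 19.2 pos [0.5587 0.0038 0.1624] tooly deg -70.96 q [-0.58  0.16  0.58  1.75 -0.1   1.26 -1.21] F [-7.   5.1  1.9] tq [1.07 1.58 0.27] grip 0.168 50.0
slide [-0.038  0.003  0.002] ang [-0.005  0.005 -0.099]
time: 20.2
position: [0.5634, 0.0022, 0.268]
tool_rot: [3.099, 0.516, 0.016]
ft_force: [1.2, -0.3, 0.1]
grip_width: 0.966
grip_force: 0.0
time: 20.9
position: [0.5898, 0.2238, 0.2615]
tool_rot: [3.097, 0.517, -0.002]
ft_force: [-0.3, -0.0, 0.2]
grip_width: 1.002
grip_force: 0.0
knob (shaker frame) [-2.000e-04 -1.250e-02  6.980e-02  1.490e-02  2.456e-01] 202
-1 block 105 [-33.9 -29.7 -12.3   5.    9.3]
-1 plate 20 [-49.4 -48.7 -45.5 -42.4 -41.6]
1 block 104 [-33.8 -29.2 -12.4   4.5   9.1]
1 plate 20 [-49.6 -48.6 -45.7 -42.4 -41.6]
rack [ 0.0062 -0.0898  0.1199  0.0796  0.0274]
```

View pics/r7.png

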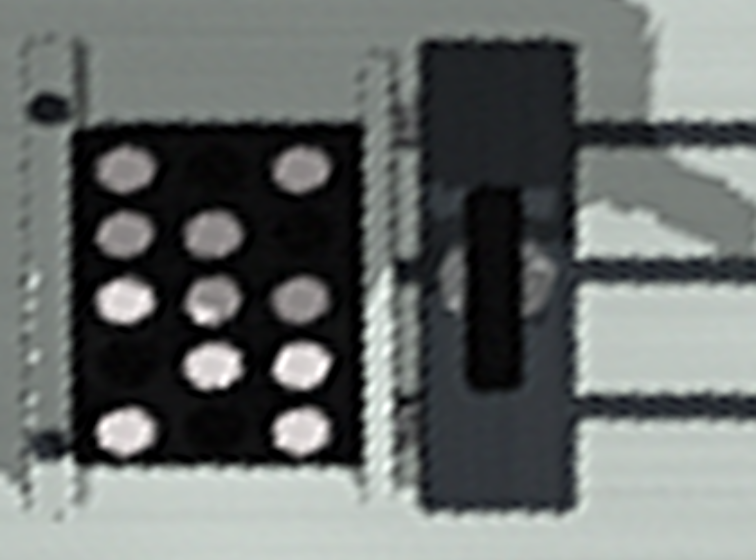

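The rectified view shows the rack flush and square between stop (left) and plate (380,275), with the knob bar along x (495,285), i.e. tight. The measured squeeze is about 4.8 mm (allowed 3 to 9.5), the rack is at home (y -0.0898) and the arm is clear.

```bash
python3 -c "
from bench import ctrl
print(ctrl.close_job())"
```

```text
the job is handed in; nothing more can be done
None
```

Handed in at about 21 s of the 66 s: by camera, the rack is flush and square against the stop, the springs are squeezed about 4.8 mm, the knob is fully tight and the arm is clear; the hand-in call returned no verdict.

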